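# Push the butter dish and sugar pot home against the plate rail

## Task

Tidy the breakfast things by pushing only: first push the white butter dish along the worktop into the corner of the wooden rail, with its long side flush against the back bar and its short end flush against the end stop. Then push the green sugar pot against the back bar too, right up against the free end of the butter dish. Push them by their sides without lifting, tipping or touching their knobs, and leave everything else where it stands.

Things in the scene. Friction and masses are not known exactly. Their poses are not given: they have to be found in the camera images.
- rail: fixed L-shaped dark wooden rail, 30 mm high. Origin: its inner corner, at worktop height. Back bar: inner face in the plane x = 0, from y = 0 to y = -500 mm, 20 mm thick; +x points away from the robot. End stop: inner face in the plane y = 0 (+y is the robot's left), 20 mm thick, reaching from the bar to x = -85 mm. Things stand at negative x and y. Turned by up to 0.15 rad
- butter_dish: loose white ceramic butter dish, one rigid piece with its lid, about 0.55 kg; foot slab 80 mm along its x, 120 mm along its y, 18 mm high; lid above it 72 x 112 mm, top at 52 mm (68 mm with the knob). Origin: centre of the underside, z up. Its +x side starts turned roughly to the rail's back bar (within about 0.5 rad)
- dish_knob: small brass knob on top of the butter dish, 20 mm across, 16 mm high; not to be touched. Origin: centre of its foot, 52 mm above the dish's underside
- sugar_pot: loose pale green round covered sugar pot, rigid in one piece with its lid; 88 mm across with straight sides from 4 to 44 mm height, top at 52 mm (68 mm with the knob); about 0.4 kg. Origin: centre of the underside, z up
- pot_knob: small white knob on top of the sugar pot, 20 mm across, 16 mm high; not to be touched. Origin: centre of its foot, 52 mm above the pot's underside
- tumbler_a: bystander, loose: clear glass tumbler, 72 mm across, 100 mm tall. Origin: centre of the underside
- tumbler_b: bystander, loose: clear glass tumbler, 72 mm across, 100 mm tall. Origin: centre of the underside
- egg_cup: bystander, loose: small white egg cup, 52 mm across, 50 mm tall. Origin: centre of the underside
- cream_jug: bystander, loose: white house-shaped cream jug, about 60 x 70 mm, 106 mm tall. Origin: centre of the underside
- salt_jar: bystander, loose: small glass salt jar with brass cap, 44 mm across, 50 mm tall. Origin: centre of the underside
- spoon: bystander, loose: wooden spoon, 200 mm long, lying on the worktop. Origin: middle of its length, on the underside
Not all that is in view belongs to the job. Leave any pink look-alike of the butter_dish alone.

How it is judged:
On the way, in this order (a step that is already met when the one before it is completed fails the run):
1. the butter dish has been pushed into the corner of the rail (final squareness is judged later) (x of butter_dish in the frame of rail above -0.052 m and y of butter_dish in the frame of rail above -0.075 m and angle between the x axis of butter_dish and the x axis of rail, either way round below 0.12 rad), for 0.2 s.
2. the sugar pot is against the back bar and the dish's free end (x of butter_dish in the frame of rail between -0.046 and -0.034 m and y of butter_dish in the frame of rail between -0.066 and -0.054 m and angle between the x axis of butter_dish and the x axis of rail, either way round below 0.06 rad and x of sugar_pot in the frame of rail between -0.05 and -0.038 m and y of sugar_pot in the frame of rail above -0.176 m and y of sugar_pot in the frame of butter_dish between -0.112 and -0.095 m), for 0.2 s.
At the end, for the whole second after the job is handed in: The butter dish stands in the corner, its long side within 6 mm of the back bar, its end within 6 mm of the end stop and square to the rail within 0.06 rad; the sugar pot stands within 6 mm of the back bar and within 8 mm of the dish's free end; both flat on the worktop and at rest (all of step 2 and linear speed of each of butter_dish, sugar_pot below 0.01 m/s and height (world z) of each of butter_dish, sugar_pot below 0.004 m); the robot touches nothing.
It fails at once if a knob is touched with the fingers (contact force between the fingers and dish_knob above 0.5 N or contact force between the fingers and pot_knob above 0.5 N).
It fails at once if the butter dish or the sugar pot is lifted off the worktop (more than 10 mm) or tipped (more than 0.2 rad) (height (world z) of any of butter_dish, sugar_pot above 0.01 m or angle between any of butter_dish, sugar_pot's own z axis and vertical above 0.2 rad).
It fails at once if another thing is moved by more than 15 mm (distance of any of tumbler_a, tumbler_b, egg_cup, cream_jug, salt_jar, spoon from where it was at the start of the episode above 0.015 m).
It also fails if it takes over 67 s, if anything falls off the work surface, if the arm or the gripper's body presses on something with over 40 N, if the wrist force passes 120 N, or if a joint passes its speed limit or range.

## Robot

A 6-joint arm with a two-finger parallel gripper is mounted at the origin on the work surface. World frame = base frame: x ahead of the robot, y to its left, z up, the work surface at z = 0. Lengths are in m, angles in rad, forces in N, time in s.
With the tool pointing down it reaches from about 0.275 to 0.775 m from the base axis. Payload 14.6 kg.
Tool frame: the origin (TCP) lies at the very end of the fingers, on their centre line; the grasp point (between the pads) lies r.grasp_offset behind it (r.grasp_offset is the distance from the TCP to the grasp point, in m); z points along the fingers, y is the line along which they close (so a half turn about z gives the same grasp; the last joint's range is limited). The gripper opens to 85 mm and grips with 20 to 120 N. Pads are 22 mm wide; open, the fingers measure 114 mm over their backs; the gripper's body (76 mm by 85 mm) begins 54 mm behind the grasp point. The pads swing forward as they close: fully open they stand 13 mm farther back than shut.
Start: joints at [1.032, 0.263, -0.048, 1.259, 0, 1.415], TCP at [0.197, 0.487, 0.192] pointing down, gripper open.
Joint ranges: [-2.65, 2.65], [-0.89, 1.7], [-1.18, 1.37], [-2.13, 2.11], [-1.35, 1.29], [-3.14, 3.14]. Speed limits (rad/s): [1.89, 1.89, 2.57, 2.79, 3.14, 3.14].

## Interface

Orientations are given as a rotation vector (axis times angle).
In Python, from bench import r, imaging gives the robot as it stands.
- The arm moves only by the tool play_rows, never from a script. Its argument "plan" is a list of rows, each an object of numbers: "grip": the closure, from 0 (fully open) to 1 (shut); "tx", "ty", "tz": the shift along the world's x, y, z in mm; "rx", "ry", "rz": the turn, a rotation vector about the world's x, y, z in rad. In form: [{"grip": .., "tx": .., "ty": .., "tz": .., "rx": .., "ry": .., "rz": ..}, ...]. A call has 1 to 8 rows; each row is the pose to reach, as a shift and turn from the pose commanded when the call began; what a row does not reach only later rows make up. A row lasts 1/8 s, in which the tool goes at most 62.5 mm and 10.7 degrees, less where a joint would pass 70% of its speed; a pose out of reach is approached as far as the arm can. A call with a gripper value outside its range is refused whole. The fingers move at their own pace and stop on an object; "squeeze" is the grip in N (left out, the last holds). Time passes only in rows, so rows that repeat a pose let the fingers close. It gives the time, the measured TCP pose, the force, the opening and the grip force at its end, in the units of the state.
- r.get_state(): the state, without advancing time (a new reading comes with each control period).
- imaging.grab_frame(name): name is "scene" or "top" or "wrist"; returns the picture (480x640x3 uint8, red, green, blue); there is no depth.
- imaging.camera_params(name): a dict with "fx", "fy", "cx", "cy" (pixels), "k1" (the pictures are not rectified: a ray, as slopes to the right and down, at radius r is drawn at 1 + k1 r^2 times it, then the intrinsics apply), "pose" (4x4, takes a point from camera to world coordinates). Camera axes: x right, y down, z forward; pixel columns grow to the right and rows downward; lengths in m; the calibration is good to about 2 mm. A picture is of the moment at which its call begins: read the wrist's pose just before it. camera_params takes no time and is no camera call; for the wrist camera it gives the pose at the moment of the call.
- r.job_done(): hands the job in; it is judged then, once.
The state is a dict: "time_s": time; "qpos": joint angles; "joint_velocities": joint speeds; "effort": joint torques, N m; "tool_pos": TCP position; "eef_rot": TCP orientation; "wrist_force": force on the tool from outside, world axes, zero at the start; "moment": the same for the moment, N m; "gripper_width": finger opening in m; "grasp_force": force on a finger pad.
Only numpy, scipy, OpenCV 4.12 (cv2) and the standard library are available. Lean on these libraries where they do the work, as an engineer would, in place of code of your own. Each camera call takes 0.05 s, during which the arm holds its last target. There are 200 camera calls.

## Working session

There is one attempt and no reset: what is moved stays moved. The work goes in short steps, Python scripts to look and compute and a tool call to move; the robot and the scene stay as the last step left them, time stands still between calls to the robot, and variables do not carry over. Pictures are saved under pics/ and viewed, at most 10 in all, crops included, and the job is handed in when it is done.

Besides the shell and the picture viewer there is one more tool, called after "Call:" as a command line: name --argument value ..., lists and objects as JSON in quotes. play_rows: Moves the arm, as the interface text tells. Its arguments: {"type":"object","properties":{"plan":{"type":"array","items":{"type":"object","properties":{"grip":{"type":"number"},"tx":{"type":"number"},"ty":{"type":"number"},"tz":{"type":"number"},"rx":{"type":"number"},"ry":{"type":"number"},"rz":{"type":"number"}}}},"squeeze":{"type":"number"}},"required":["plan"]}

```bash
mkdir -p pics; ls; python3 - <<'E'
from bench import r, imaging
import cv2
for n in("top","scene"):
    f=imaging.grab_frame(n); cv2.imwrite(f"pics/{n}0.png",f[:,:,::-1]); p=imaging.camera_params(n); print(n,p)
s=r.get_state(); print(s, r.grasp_offset)
E
```

```text
pics
top {'fx': 531.9726643394042, 'fy': 531.9726643394042, 'cx': 325.5422380626609, 'cy': 255.38610679126788, 'k1': -0.1528387808534076, 'pose': array([[ 0.00417394, -0.99631033,  0.08572228,  0.4112029 ],
       [-0.99985496, -0.00557346, -0.01609331,  0.02444429],
       [ 0.0165117 , -0.08564267, -0.99618909,  1.4183686 ],
       [ 0.        ,  0.        ,  0.        ,  1.        ]])}
scene {'fx': 461.97045352280776, 'fy': 461.97045352280776, 'cx': 307.98067970671536, 'cy': 234.17953898056075, 'k1': 0.03247486447800288, 'pose': array([[ 0.06523786,  0.54646487, -0.83493722,  1.40018284],
       [ 0.99772485, -0.02146292,  0.06390984, -0.07046192],
       [ 0.01700429, -0.83720695, -0.54662178,  0.62113839],
       [ 0.        ,  0.        ,  0.        ,  1.        ]])}
{'time_s': 0.1, 'qpos': array([ 1.03170255e+00,  2.63429321e-01, -4.88461585e-02,  1.25939405e+00,
       -4.35737456e-05,  1.41547674e+00]), 'joint_velocities': array([3.66379414e-05, 9.50960255e-05, 4.68786603e-04, 1.42486569e-03,
       7.53653826e-04, 4.62360069e-04]), 'effort': array([ 3.02974149e-03, -6.38578105e+01,  3.85064828e+01,  9.94849921e-03,
       -1.24524536e-04, -5.43390740e-06]), 'tool_pos': array([0.19645874, 0.48656385, 0.19190695]), 'eef_rot': array([-5.99089523e-01, -3.08368044e+00,  1.31295445e-03]), 'wrist_force': array([0.30671938, 0.09471175, 0.43931492]), 'moment': array([ 0.01198867, -0.01564462,  0.00742442]), 'grasp_force': 0.0, 'gripper_width': 0.08574010479449179} 0.0187
```

View pics/top0.png

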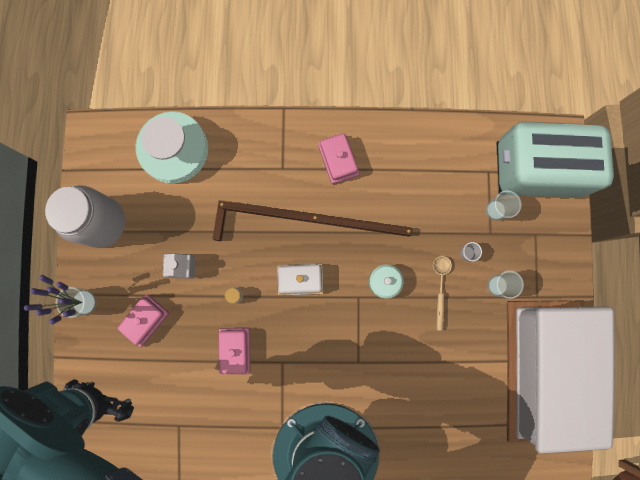

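View pics/scene0.png

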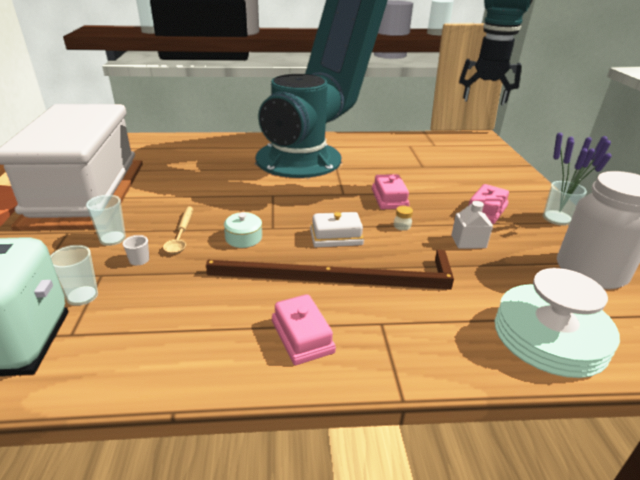

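The top view shows the rail corner near (224,209) with its bar running to (418,233). The dish is at (300,279), the pot at (387,281), the salt jar at (234,296), the jug at (178,265) and the spoon at (442,290).

```bash
cat > h.py <<'E'
import numpy as np, cv2
from bench import r, imaging
def par(n):
    p=imaging.camera_params(n); K=np.array([[p['fx'],0,p['cx']],[0,p['fy'],p['cy']],[0,0,1]]); return K,p['k1'],p['pose']
def p2w(n,uv,z,P=None):
    K,k,T=P or par(n)
    uv=np.asarray(uv,float).reshape(-1,1,2)
    d=cv2.undistortPoints(uv,K,np.array([k,0,0,0.]),None,None,None)[:,0] if False else cv2.undistortPointsIter(uv,K,np.array([k,0,0,0.]),np.eye(3),np.eye(3),(3,50,1e-10))[:,0]
    d=np.c_[d,np.ones(len(d))]@T[:3,:3].T; o=T[:3,3]
    return o+d*((z-o[2])/d[:,2])[:,None]
def w2p(n,X,P=None):
    K,k,T=P or par(n); R=T[:3,:3].T
    return cv2.projectPoints(np.asarray(X,float).reshape(-1,1,3),cv2.Rodrigues(R)[0],-R@T[:3,3],K,np.array([k,0,0,0.]))[0][:,0]
E
python3 - <<'E'
from h import *
im=cv2.imread("pics/top0.png")
c=im[190:320,150:470]; c=cv2.resize(c,(800,325),interpolation=cv2.INTER_CUBIC); cv2.imwrite("pics/c0.png",c)
for nm,uv,z in [("corner_in",(226,211),.03),("stop_end",(222,240),.03),("bar_end",(412,235),.03),("dish",(300,279),.03),("dknob",(302,278),.068),("pot",(387,282),.03),("salt",(234,296),.05),("jug",(178,266),.05),("spoon",(443,266),0)]:
    print(nm,p2w("top",uv,z).round(4))
E
```

```text
corner_in [[0.6472 0.2661 0.03  ]]
stop_end [[0.5698 0.2749 0.03  ]]
bar_end [[ 0.5861 -0.2266  0.03  ]]
dish [[0.4685 0.0684 0.03  ]]
dknob [[0.4695 0.0622 0.068 ]]
pot [[ 0.4616 -0.1593  0.03  ]]
salt [[0.4228 0.2374 0.05  ]]
jug [[0.4991 0.3855 0.05  ]]
spoon [[ 0.5062 -0.316   0.    ]]
```

View pics/c0.png

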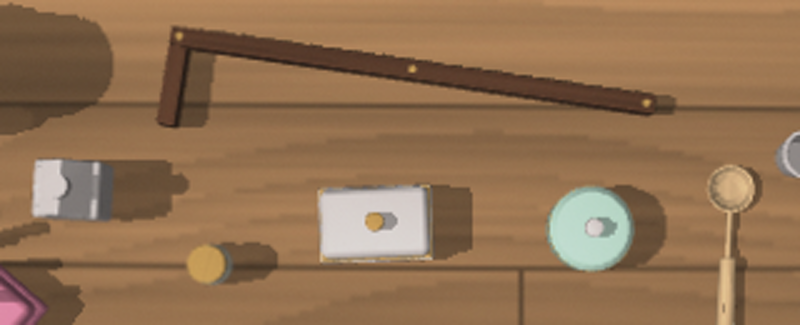

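Here the bar pins sit at crop (178,36), (412,69) and (647,103), the dish is centred near (375,222) and the pot near (592,228). I'll fit exact poses by silhouette.

```bash
cat > fit.py <<'E'
from h import *
from scipy.optimize import minimize
def box(x0,x1,y0,y1,z0,z1): return np.array([[x,y,z] for x in(x0,x1) for y in(y0,y1) for z in(z0,z1)])
a=np.linspace(0,2*np.pi,40)[:-1]
MOD={'rail':[box(0,.02,-.5,.02,0,.03),box(-.085,0,0,.02,0,.03)],
 'dish':[np.r_[box(-.04,.04,-.06,.06,0,.018),box(-.036,.036,-.056,.056,.018,.052)]],
 'pot':[np.vstack([np.c_[.044*np.cos(a),.044*np.sin(a),0*a+z] for z in(.004,.044)]+[np.c_[.036*np.cos(a),.036*np.sin(a),0*a+.052]])]}
def mask(im,kind,roi):
    h,s,v=[c.astype(int) for c in cv2.split(cv2.cvtColor(im,cv2.COLOR_BGR2HSV))]
    if kind=='rail': m=(v<105)&(s>110)
    elif kind=='dish': m=((s<50)&(v>120))
    else: m=(h>60)&(h<90)&(s>30)&(v>70)
    o=np.zeros(m.shape,np.uint8); x0,y0,x1,y1=roi; o[y0:y1,x0:x1]=m[y0:y1,x0:x1]
    if kind!='rail':
        o=cv2.morphologyEx(o,cv2.MORPH_CLOSE,np.ones((9,9)))
    n,l,st,_=cv2.connectedComponentsWithStats(o); i=1+np.argmax(st[1:,4]); return (l==i).astype(np.uint8)
S=4
def render(kind,p,n,P,roi):
    x,y,t=p; R=np.array([[np.cos(t),-np.sin(t),0],[np.sin(t),np.cos(t),0],[0,0,1]])
    x0,y0,x1,y1=roi; o=np.zeros(((y1-y0)*S,(x1-x0)*S),np.uint8)
    for m in MOD[kind]:
        uv=w2p(n,m@R.T+[x,y,0],P); q=((uv+.5-[x0,y0])*S-.5)
        cv2.fillConvexPoly(o,cv2.convexHull(np.round(q*16).astype(np.int32)),255,cv2.LINE_8,4)
    return cv2.resize(o,(x1-x0,y1-y0),interpolation=cv2.INTER_AREA)/255.
def fit(im,kind,n,roi,p0):
    P=par(n); x0,y0,x1,y1=roi; m=mask(im,kind,roi)[y0:y1,x0:x1]
    f=lambda p: np.abs(render(kind,p,n,P,roi)-m).sum()
    p=np.array(p0,float)
    for s in(.01,.004,.0015):
        sim=np.vstack([p]+[p+d for d in np.diag([s,s,s*6])]); p=minimize(f,p,method='Nelder-Mead',options=dict(initial_simplex=sim,xatol=1e-5,fatol=.01)).x
    return p,f(p),m.sum()
def inrail(rail,p):
    c,s=np.cos(rail[2]),np.sin(rail[2]); d=np.array(p[:2])-rail[:2]; return np.array([c*d[0]+s*d[1],-s*d[0]+c*d[1],p[2]-rail[2]])
E
python3 - <<'E'
from fit import *
for n,f,R in [("top","pics/top0.png",dict(rail=(200,190,430,250),dish=(265,250,330,305),pot=(360,255,412,308))),("scene","pics/scene0.png",dict(rail=(195,245,465,295),dish=(300,205,370,252),pot=(218,208,268,252)))]:
    im=cv2.imread(f); res={}
    for k,p0 in [('rail',(.647,.266,-.12)),('dish',(.468,.066,-.02)),('pot',(.462,-.159,0))]:
        p,e,s=fit(im,k,n,R[k],p0); res[k]=p; print(n,k,p.round(4),e.round(1),s)
    for k in('dish','pot'): print(k,'in rail',inrail(res['rail'],res[k]).round(4))
E
```

```text
top rail [ 0.6548  0.2679 -0.1366] 474.1 2306
top dish [0.4689 0.0698 0.0317] 196.1 1211
top pot [ 0.4645 -0.1551  0.0188] 93.3 857
dish in rail [-0.1571 -0.2216  0.1683]
pot in rail [-0.1309 -0.445   0.1554]
scene rail [ 0.6533  0.2674 -0.1388] 1309.5 3390
scene dish [ 0.466   0.0703 -0.1101] 240.5 1524
scene pot [ 0.4597 -0.1547 -0.0599] 519.0 618
dish in rail [-0.1582 -0.2211  0.0287]
pot in rail [-0.1333 -0.4448  0.079 ]
```

```bash
python3 - <<'E'
from fit import *
im=cv2.imread("pics/top0.png"); P=par("top"); roi=(190,190,420,310)
u=cv2.resize(im[190:310,190:420],None,fx=3.4,fy=3.4,interpolation=cv2.INTER_CUBIC)
b=u.copy()
for k,p,R in [('rail',(.6548,.2679,-.1366),(200,190,430,250)),('dish',(.4689,.0698,.0317),(265,250,330,305)),('pot',(.4645,-.1551,0),(360,255,412,308))]:
    r_=cv2.resize(render(k,p,"top",P,roi),u.shape[1::-1]); m=cv2.resize(mask(im,k,R)[190:310,190:420]*255,u.shape[1::-1],interpolation=cv2.INTER_NEAREST)
    for t,c in((r_>.5,(0,255,0)),(m>0,(255,0,255))):
        cs,_=cv2.findContours(t.astype(np.uint8),cv2.RETR_EXTERNAL,2); cv2.drawContours(b,cs,-1,c,1)
cv2.imwrite("pics/o0.png",b[:598,:800])
E
```

```text
(no output)
```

View pics/o0.png

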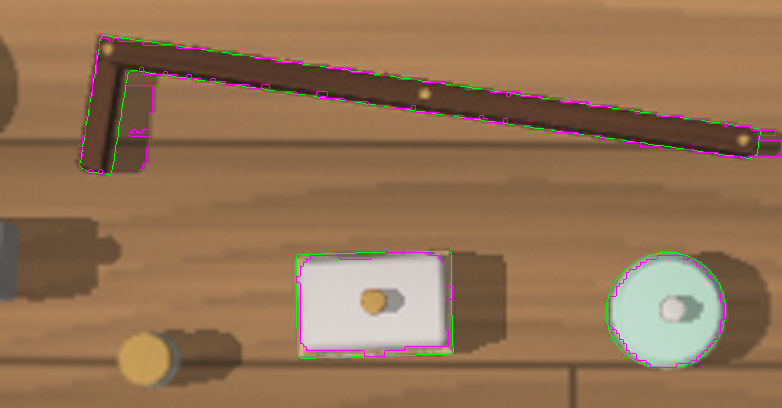

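The overlay shows the rail outline matching from (100,36) to (760,155). The dish fits at (300-450, 252-355), including its gold foot rim, and the pot fits at about (667,310). I'll move behind the dish's long side with the fingers half open, to push with two points.

Call:
play_rows --plan '[{"grip": 0.4, "tx": 193, "ty": -406, "tz": -80, "rz": 0.12}, {"grip": 0.4, "tx": 193, "ty": -406, "tz": -80, "rz": 0.247}, {"grip": 0.4, "tx": 193, "ty": -406, "tz": -80, "rz": 0.247}, {"grip": 0.4, "tx": 193, "ty": -406, "tz": -80, "rz": 0.247}, {"grip": 0.4, "tx": 193, "ty": -406, "tz": -80, "rz": 0.247}, {"grip": 0.4, "tx": 193, "ty": -406, "tz": -80, "rz": 0.247}, {"grip": 0.4, "tx": 193, "ty": -406, "tz": -80, "rz": 0.247}, {"grip": 0.4, "tx": 193, "ty": -406, "tz": -80, "rz": 0.247}]'

```text
schema error: expected keys grip, tx, ty, tz, rx, ry, rz
```

Call:
play_rows --plan '[{"grip": 0.4, "tx": 193, "ty": -406, "tz": -80, "rx": 0, "ry": 0, "rz": 0.12}, {"grip": 0.4, "tx": 193, "ty": -406, "tz": -80, "rx": 0, "ry": 0, "rz": 0.247}, {"grip": 0.4, "tx": 193, "ty": -406, "tz": -80, "rx": 0, "ry": 0, "rz": 0.247}, {"grip": 0.4, "tx": 193, "ty": -406, "tz": -80, "rx": 0, "ry": 0, "rz": 0.247}, {"grip": 0.4, "tx": 193, "ty": -406, "tz": -80, "rx": 0, "ry": 0, "rz": 0.247}, {"grip": 0.4, "tx": 193, "ty": -406, "tz": -80, "rx": 0, "ry": 0, "rz": 0.247}, {"grip": 0.4, "tx": 193, "ty": -406, "tz": -80, "rx": 0, "ry": 0, "rz": 0.247}, {"grip": 0.4, "tx": 193, "ty": -406, "tz": -80, "rx": 0, "ry": 0, "rz": 0.247}]'

```text
time_s: 1.1
tool_pos: [0.3903, 0.078, 0.1116]
eef_rot: [-0.221, -3.133, 0.001]
wrist_force: [0.4, 0.2, 0.0]
gripper_width: 0.051
grasp_force: 0.0
```

Call:
play_rows --plan '[{"grip": 0.4, "tx": 0, "ty": 2, "tz": -60, "rx": 0, "ry": 0, "rz": 0}, {"grip": 0.4, "tx": 0, "ty": 2, "tz": -95, "rx": 0, "ry": 0, "rz": 0}, {"grip": 0.4, "tx": 0, "ty": 2, "tz": -108, "rx": 0, "ry": 0, "rz": 0}, {"grip": 0.4, "tx": 0, "ty": 2, "tz": -108, "rx": 0, "ry": 0, "rz": 0}]'

```text
time_s: 1.6
tool_pos: [0.3887, 0.0828, 0.0036]
eef_rot: [-0.215, -3.132, 0.0]
wrist_force: [0.0, 0.6, 0.8]
gripper_width: 0.0514
grasp_force: 0.0
```

```bash
python3 - <<'E'
from fit import *
im=imaging.grab_frame("scene")[:,:,::-1]; cv2.imwrite("pics/s1.png",cv2.resize(im[150:310,180:480],(800,427)))
s=r.get_state(); print(s['tool_pos'],s['eef_rot'],s['wrist_force'])
E
```

```text
[0.38935309 0.08281041 0.00430409] [-2.14650560e-01 -3.13344614e+00  9.57297321e-05] [ 1.02256299 -0.16919314 -0.00867686]
```

View pics/s1.png

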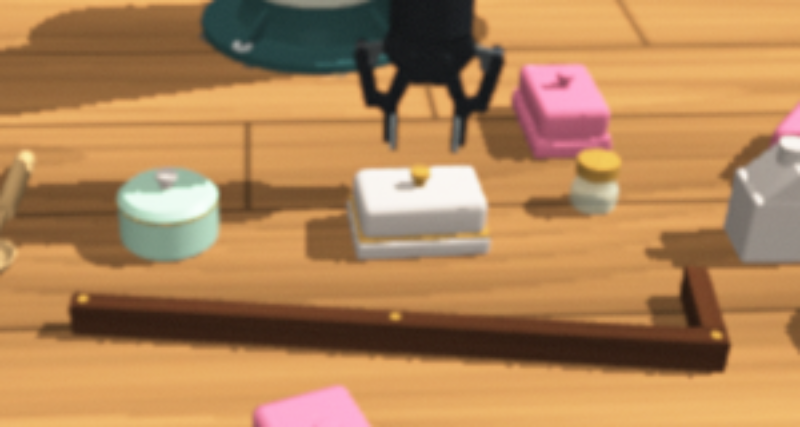

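The scene view shows both fingers, near (390,130) and (460,130), clear behind the dish at (420,215). I'll push towards the bar.

Call:
play_rows --plan '[{"grip": 0.4, "tx": 12, "ty": -1.6, "tz": 0, "rx": 0, "ry": 0, "rz": 0}, {"grip": 0.4, "tx": 24, "ty": -3.3, "tz": 0, "rx": 0, "ry": 0, "rz": 0}, {"grip": 0.4, "tx": 38, "ty": -5.2, "tz": 0, "rx": 0, "ry": 0, "rz": 0}, {"grip": 0.4, "tx": 53, "ty": -7.3, "tz": 0, "rx": 0, "ry": 0, "rz": 0}, {"grip": 0.4, "tx": 68, "ty": -9.4, "tz": 0, "rx": 0, "ry": 0, "rz": 0}, {"grip": 0.4, "tx": 83, "ty": -11.4, "tz": 0, "rx": 0, "ry": 0, "rz": 0}, {"grip": 0.4, "tx": 96, "ty": -13.2, "tz": 0, "rx": 0, "ry": 0, "rz": 0}, {"grip": 0.4, "tx": 106, "ty": -14.6, "tz": 0, "rx": 0, "ry": 0, "rz": 0}]'

```text
time_s: 2.65
tool_pos: [0.4963, 0.0679, 0.0041]
eef_rot: [-0.215, -3.134, 0.0]
wrist_force: [-6.1, 1.1, 4.5]
gripper_width: 0.0511
grasp_force: 3.0
```

Call:
play_rows --plan '[{"grip": 0.4, "tx": 8, "ty": -1.1, "tz": 0, "rx": 0, "ry": 0, "rz": 0}, {"grip": 0.4, "tx": 16, "ty": -2.2, "tz": 0, "rx": 0, "ry": 0, "rz": 0}, {"grip": 0.4, "tx": 22, "ty": -3, "tz": 0, "rx": 0, "ry": 0, "rz": 0}]'

```text
time_s: 3.02
tool_pos: [0.518, 0.065, 0.0041]
eef_rot: [-0.215, -3.134, 0.0]
wrist_force: [-6.2, 1.1, 3.8]
gripper_width: 0.0512
grasp_force: 2.8
```

```bash
cat > see.py <<'E'
from fit import *
import sys
RAIL=np.array([.6548,.2679,-.1366])
def see(tag,dish0=None,pot0=None,n="top"):
    im=np.ascontiguousarray(imaging.grab_frame(n)[:,:,::-1]); cv2.imwrite(f"pics/{tag}.png",im)
    for k,q in(('dish',dish0),('pot',pot0)):
        if q is None: continue
        c,s=np.cos(RAIL[2]),np.sin(RAIL[2]); w=[RAIL[0]+c*q[0]-s*q[1],RAIL[1]+s*q[0]+c*q[1],RAIL[2]]
        u=w2p(n,[[w[0],w[1],.03]])[0].astype(int); h=36 if k=='dish' else 30
        p,e,m=fit(im,k,n,(u[0]-h,u[1]-h,u[0]+h,u[1]+h),w); print(k,'rail:',inrail(RAIL,p).round(4),'err',round(e),m)
    s=r.get_state(); print('tcp rail',inrail(RAIL,list(s['tool_pos'][:2])+[0])[:2].round(4),'world',s['tool_pos'].round(4),'rot',s['eef_rot'].round(3),'F',s['wrist_force'].round(1),'t',s['time_s'])
E
python3 -c "
from see import *
see('t2',(-.06,-.22),(-.131,-.445))"
```

```text
dish rail: [-0.22   -0.1766  0.2311] err 3 3
pot rail: [-0.1311 -0.4444  0.0328] err 586 364
tcp rail [-0.107  -0.2197] world [0.5189 0.0648 0.0042] rot [ 0.215  3.134 -0.   ] F [-1.7  0.8 -0.1] t 3.075
```

The arm hides the dish from the top camera, so I'll rely on force for the last stretch.

Call:
play_rows --plan '[{"grip": 0.4, "tx": 5, "ty": -0.7, "tz": 0, "rx": 0, "ry": 0, "rz": 0}, {"grip": 0.4, "tx": 10, "ty": -1.4, "tz": 0, "rx": 0, "ry": 0, "rz": 0}, {"grip": 0.4, "tx": 13, "ty": -1.8, "tz": 0, "rx": 0, "ry": 0, "rz": 0}]'

```text
time_s: 3.45
tool_pos: [0.5309, 0.0633, 0.0042]
eef_rot: [-0.215, -3.134, 0.0]
wrist_force: [-3.0, -0.4, 0.4]
gripper_width: 0.0515
grasp_force: 1.8
```

Call:
play_rows --plan '[{"grip": 0.4, "tx": 2, "ty": -0.3, "tz": 0, "rx": 0, "ry": 0, "rz": 0}, {"grip": 0.4, "tx": 3, "ty": -0.4, "tz": 0, "rx": 0, "ry": 0, "rz": 0}]'

```text
time_s: 3.7
tool_pos: [0.5336, 0.063, 0.0042]
eef_rot: [-0.215, -3.134, 0.0]
wrist_force: [-2.4, 0.2, -0.3]
gripper_width: 0.0509
grasp_force: 1.5
```

Call:
play_rows --plan '[{"grip": 0.4, "tx": 1.5, "ty": -0.2, "tz": 0, "rx": 0, "ry": 0, "rz": 0}, {"grip": 0.4, "tx": 3, "ty": -0.4, "tz": 0, "rx": 0, "ry": 0, "rz": 0}]'

```text
time_s: 3.95
tool_pos: [0.5366, 0.0626, 0.0043]
eef_rot: [-0.215, -3.134, 0.0]
wrist_force: [-5.7, -0.3, 1.2]
gripper_width: 0.0515
grasp_force: 3.0
```

```bash
python3 -c "
from see import *
see('s3',(-.042,-.22),(-.131,-.445),'scene')
cv2.imwrite('pics/s3c.png',cv2.resize(cv2.imread('pics/s3.png')[190:300,200:470],(800,326)))"
```

```text
dish rail: [-0.0825 -0.2276 -0.0024] err 687 1311
pot rail: [-0.1355 -0.4443  0.0638] err 526 610
tcp rail [-0.0892 -0.2195] world [0.5365 0.0626 0.0042] rot [-0.215 -3.134  0.   ] F [-4.1  0.7 -0.4] t 4.0
```

View pics/s3c.png

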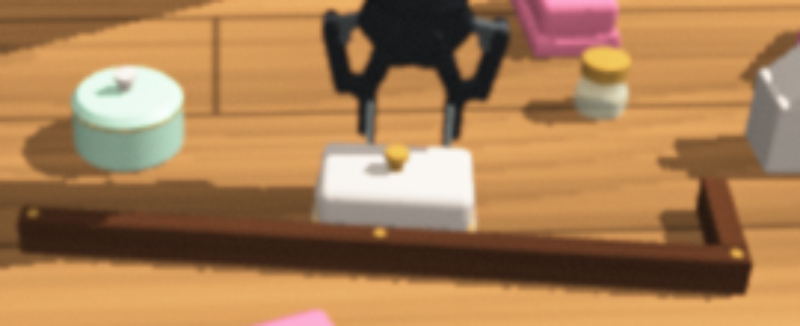

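The dish is nearly on the bar at (395,190). I'll keep pressing until the force rises.

Call:
play_rows --plan '[{"grip": 0.4, "tx": 1, "ty": -0.1, "tz": 0, "rx": 0, "ry": 0, "rz": 0}, {"grip": 0.4, "tx": 2, "ty": -0.3, "tz": 0, "rx": 0, "ry": 0, "rz": 0}, {"grip": 0.4, "tx": 2, "ty": -0.3, "tz": 0, "rx": 0, "ry": 0, "rz": 0}]'

```text
time_s: 4.38
tool_pos: [0.5366, 0.0625, 0.0041]
eef_rot: [-0.214, -3.131, -0.0]
wrist_force: [-12.6, 1.4, 7.2]
gripper_width: 0.0515
grasp_force: 6.5
```

Call:
play_rows --plan '[{"grip": 0.4, "tx": 1, "ty": -0.1, "tz": 0, "rx": 0, "ry": 0, "rz": 0}, {"grip": 0.4, "tx": 2, "ty": -0.3, "tz": 0, "rx": 0, "ry": 0, "rz": 0}, {"grip": 0.4, "tx": 2, "ty": -0.3, "tz": 0, "rx": 0, "ry": 0, "rz": 0}]'

```text
time_s: 4.75
tool_pos: [0.5366, 0.0626, 0.0039]
eef_rot: [-0.214, -3.128, -0.001]
wrist_force: [-22.5, 2.1, 15.8]
gripper_width: 0.0512
grasp_force: 11.5
```

Force has built up with no advance, so the dish is flush with the bar. Next I'll retreat, lift and go round to the free end.

Call:
play_rows --plan '[{"grip": 0.4, "tx": -15, "ty": 2, "tz": 0, "rx": 0, "ry": 0, "rz": 0}, {"grip": 0.4, "tx": -30, "ty": 4, "tz": 0, "rx": 0, "ry": 0, "rz": 0}, {"grip": 0.4, "tx": -30, "ty": 4, "tz": 55, "rx": 0, "ry": 0, "rz": 0}, {"grip": 0.65, "tx": -30, "ty": 4, "tz": 115, "rx": 0, "ry": 0, "rz": -0.18}, {"grip": 0.65, "tx": -30, "ty": -40, "tz": 120, "rx": 0, "ry": 0, "rz": -0.36}, {"grip": 0.65, "tx": -20, "ty": -100, "tz": 120, "rx": 0, "ry": 0, "rz": -0.54}, {"grip": 0.65, "tx": 0, "ty": -150, "tz": 120, "rx": 0, "ry": 0, "rz": -0.72}, {"grip": 0.65, "tx": 20, "ty": -200, "tz": 120, "rx": 0, "ry": 0, "rz": -0.9}]'

```text
time_s: 5.75
tool_pos: [0.5609, -0.1397, 0.1247]
eef_rot: [1.564, 2.723, 0.0]
wrist_force: [0.2, -0.3, -0.0]
gripper_width: 0.0302
grasp_force: 0.0
```

Call:
play_rows --plan '[{"grip": 0.65, "tx": 0, "ty": -10, "tz": 0, "rx": 0, "ry": 0, "rz": -0.18}, {"grip": 0.65, "tx": 0, "ty": -10, "tz": 0, "rx": 0, "ry": 0, "rz": -0.36}, {"grip": 0.65, "tx": 0, "ty": -10, "tz": 0, "rx": 0, "ry": 0, "rz": -0.54}, {"grip": 0.65, "tx": 0, "ty": -10, "tz": 0, "rx": 0, "ry": 0, "rz": -0.671}, {"grip": 0.65, "tx": 0, "ty": -10, "tz": 0, "rx": 0, "ry": 0, "rz": -0.671}]'

```text
time_s: 6.38
tool_pos: [0.5605, -0.1479, 0.1244]
eef_rot: [2.367, 2.065, 0.0]
wrist_force: [0.7, -0.6, -0.3]
gripper_width: 0.0301
grasp_force: 0.0
```

```bash
python3 -c "
from see import *
see('t4',(-.042,-.22),None)
see('s4',(-.042,-.22),None,'scene')
cv2.imwrite('pics/t4c.png',cv2.resize(cv2.imread('pics/t4.png')[190:320,190:450],(800,400)))"
```

```text
dish rail: [-4.070e-02 -2.277e-01 -1.000e-04] err 102 1318
tcp rail [-0.0368 -0.4248] world [ 0.5605 -0.1479  0.1244] rot [2.365 2.067 0.   ] F [ 0.4 -0.3 -0.7] t 6.425
dish rail: [-0.0823 -0.2281 -0.0053] err 649 1349
tcp rail [-0.0367 -0.4248] world [ 0.5606 -0.1479  0.1244] rot [2.365 2.068 0.   ] F [ 0.7  0.2 -0.4] t 6.475
```

View pics/t4c.png

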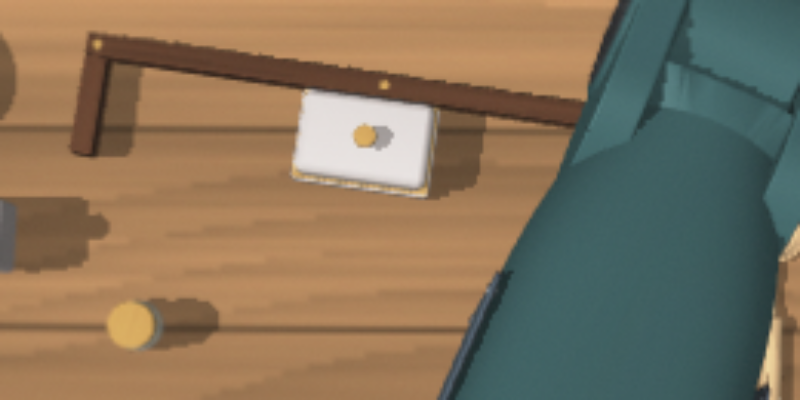

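The top view shows the dish flush with the bar at (365,135), and the fit gives rail (-0.041, -0.228, 0.0). I'll descend at its free end.

Call:
play_rows --plan '[{"grip": 0.65, "tx": 4, "ty": 50, "tz": 0, "rx": 0, "ry": 0, "rz": 0}, {"grip": 0.65, "tx": 8, "ty": 100, "tz": 0, "rx": 0, "ry": 0, "rz": 0}, {"grip": 0.65, "tx": 8, "ty": 100, "tz": -10, "rx": 0, "ry": 0, "rz": 0}, {"grip": 0.65, "tx": 8, "ty": 100, "tz": -60, "rx": 0, "ry": 0, "rz": 0}, {"grip": 0.65, "tx": 8, "ty": 100, "tz": -105, "rx": 0, "ry": 0, "rz": 0}, {"grip": 0.65, "tx": 8, "ty": 100, "tz": -119, "rx": 0, "ry": 0, "rz": 0}, {"grip": 0.65, "tx": 8, "ty": 100, "tz": -119, "rx": 0, "ry": 0, "rz": 0}]'

```text
time_s: 7.35
tool_pos: [0.5684, -0.0484, 0.0053]
eef_rot: [-2.368, -2.064, 0.001]
wrist_force: [0.4, 0.8, 0.8]
gripper_width: 0.0298
grasp_force: 0.0
```

```bash
python3 -c "
from see import *
see('t5')"
```

```text
tcp rail [-0.0417 -0.3251] world [ 0.5692 -0.0485  0.0063] rot [2.367e+00 2.064e+00 1.000e-03] F [0.6 0.2 0.1] t 7.4
```

Call:
play_rows --plan '[{"grip": 0.65, "tx": 1.6, "ty": 12, "tz": -1, "rx": 0, "ry": 0, "rz": 0}, {"grip": 0.65, "tx": 3.3, "ty": 24, "tz": -1, "rx": 0, "ry": 0, "rz": 0}, {"grip": 0.65, "tx": 5, "ty": 36, "tz": -1, "rx": 0, "ry": 0, "rz": 0}, {"grip": 0.65, "tx": 6.6, "ty": 48, "tz": -1, "rx": 0, "ry": 0, "rz": 0}, {"grip": 0.65, "tx": 8.3, "ty": 60, "tz": -1, "rx": 0, "ry": 0, "rz": 0}, {"grip": 0.65, "tx": 9.9, "ty": 72, "tz": -1, "rx": 0, "ry": 0, "rz": 0}, {"grip": 0.65, "tx": 11.6, "ty": 84, "tz": -1, "rx": 0, "ry": 0, "rz": 0}, {"grip": 0.65, "tx": 13.2, "ty": 96, "tz": -1, "rx": 0, "ry": 0, "rz": 0}]'

```text
time_s: 8.4
tool_pos: [0.5823, 0.0483, 0.005]
eef_rot: [2.367, 2.063, -0.001]
wrist_force: [-1.4, -7.2, 5.1]
gripper_width: 0.0299
grasp_force: 3.4
```

```bash
python3 -c "
from see import *
see('t6',(-.042,-.155),None)"
```

```text
dish rail: [-0.0428 -0.1525 -0.0699] err 1245 178
tcp rail [-0.0421 -0.2259] world [0.5823 0.0498 0.0048] rot [2.367e+00 2.065e+00 1.000e-03] F [-0.5  1.2 -1.4] t 8.45
```

Call:
play_rows --plan '[{"grip": 0.65, "tx": 1.6, "ty": 12, "tz": 0, "rx": 0, "ry": 0, "rz": 0}, {"grip": 0.65, "tx": 3.3, "ty": 24, "tz": 0, "rx": 0, "ry": 0, "rz": 0}, {"grip": 0.65, "tx": 5, "ty": 36, "tz": 0, "rx": 0, "ry": 0, "rz": 0}, {"grip": 0.65, "tx": 6.6, "ty": 48, "tz": 0, "rx": 0, "ry": 0, "rz": 0}, {"grip": 0.65, "tx": 8.3, "ty": 60, "tz": 0, "rx": 0, "ry": 0, "rz": 0}, {"grip": 0.65, "tx": 9.9, "ty": 72, "tz": 0, "rx": 0, "ry": 0, "rz": 0}, {"grip": 0.65, "tx": 11.2, "ty": 82, "tz": 0, "rx": 0, "ry": 0, "rz": 0}, {"grip": 0.65, "tx": 12, "ty": 88, "tz": 0, "rx": 0, "ry": 0, "rz": 0}]'

```text
time_s: 9.45
tool_pos: [0.5939, 0.1363, 0.0046]
eef_rot: [2.367, 2.064, -0.001]
wrist_force: [-1.3, -6.6, 5.7]
gripper_width: 0.0299
grasp_force: 3.3
```

Call:
play_rows --plan '[{"grip": 0.65, "tx": 0.5, "ty": 4, "tz": 0, "rx": 0, "ry": 0, "rz": 0}, {"grip": 0.65, "tx": 1, "ty": 7, "tz": 0, "rx": 0, "ry": 0, "rz": 0}, {"grip": 0.65, "tx": 1.2, "ty": 9, "tz": 0, "rx": 0, "ry": 0, "rz": 0}]'

```text
time_s: 9.82
tool_pos: [0.5951, 0.1449, 0.0046]
eef_rot: [2.367, 2.064, -0.001]
wrist_force: [-0.8, -6.3, 4.7]
gripper_width: 0.0297
grasp_force: 3.1
```

Call:
play_rows --plan '[{"grip": 0.65, "tx": 0.2, "ty": 1.5, "tz": 0, "rx": 0, "ry": 0, "rz": 0}, {"grip": 0.65, "tx": 0.4, "ty": 3, "tz": 0, "rx": 0, "ry": 0, "rz": 0}]'

```text
time_s: 10.07
tool_pos: [0.5954, 0.1478, 0.0046]
eef_rot: [2.368, 2.063, -0.001]
wrist_force: [-0.8, -6.4, 4.8]
gripper_width: 0.0301
grasp_force: 3.1
```

Call:
play_rows --plan '[{"grip": 0.65, "tx": 0.2, "ty": 1.5, "tz": 0, "rx": 0, "ry": 0, "rz": 0}, {"grip": 0.65, "tx": 0.4, "ty": 3, "tz": 0, "rx": 0, "ry": 0, "rz": 0}, {"grip": 0.65, "tx": 0.4, "ty": 3, "tz": 0, "rx": 0, "ry": 0, "rz": 0}]'

```text
time_s: 10.45
tool_pos: [0.5958, 0.1509, 0.0046]
eef_rot: [2.368, 2.064, -0.0]
wrist_force: [-0.2, -4.9, 3.9]
gripper_width: 0.03
grasp_force: 2.5
```

Call:
play_rows --plan '[{"grip": 0.65, "tx": 0.2, "ty": 1.5, "tz": 0, "rx": 0, "ry": 0, "rz": 0}, {"grip": 0.65, "tx": 0.4, "ty": 3, "tz": 0, "rx": 0, "ry": 0, "rz": 0}, {"grip": 0.65, "tx": 0.4, "ty": 3, "tz": 0, "rx": 0, "ry": 0, "rz": 0}]'

```text
time_s: 10.82
tool_pos: [0.5959, 0.151, 0.0046]
eef_rot: [2.366, 2.059, -0.007]
wrist_force: [-2.6, -23.6, 8.9]
gripper_width: 0.0303
grasp_force: 12.3
```

Firm contact at the stop. I'll back off, lift and move behind the pot with the yaw turned back.

Call:
play_rows --plan '[{"grip": 0.65, "tx": -3, "ty": -20, "tz": 0, "rx": 0, "ry": 0, "rz": 0}, {"grip": 0.65, "tx": -5.5, "ty": -40, "tz": 0, "rx": 0, "ry": 0, "rz": 0}, {"grip": 0.65, "tx": -5.5, "ty": -40, "tz": 55, "rx": 0, "ry": 0, "rz": 0}, {"grip": 0.5, "tx": -15, "ty": -60, "tz": 110, "rx": 0, "ry": 0, "rz": 0.18}, {"grip": 0.5, "tx": -40, "ty": -110, "tz": 120, "rx": 0, "ry": 0, "rz": 0.36}, {"grip": 0.5, "tx": -80, "ty": -155, "tz": 120, "rx": 0, "ry": 0, "rz": 0.54}, {"grip": 0.5, "tx": -120, "ty": -200, "tz": 120, "rx": 0, "ry": 0, "rz": 0.72}, {"grip": 0.5, "tx": -160, "ty": -245, "tz": 120, "rx": 0, "ry": 0, "rz": 0.9}]'

```text
time_s: 11.82
tool_pos: [0.44, -0.087, 0.1244]
eef_rot: [1.26, 2.877, 0.001]
wrist_force: [0.9, -0.5, -0.5]
gripper_width: 0.0427
grasp_force: 0.0
```

Call:
play_rows --plan '[{"grip": 0.5, "tx": -20, "ty": -25, "tz": 0, "rx": 0, "ry": 0, "rz": 0.18}, {"grip": 0.5, "tx": -46, "ty": -52, "tz": 0, "rx": 0, "ry": 0, "rz": 0.36}, {"grip": 0.5, "tx": -46, "ty": -52, "tz": 0, "rx": 0, "ry": 0, "rz": 0.54}, {"grip": 0.5, "tx": -46, "ty": -52, "tz": 0, "rx": 0, "ry": 0, "rz": 0.67}, {"grip": 0.5, "tx": -46, "ty": -52, "tz": 0, "rx": 0, "ry": 0, "rz": 0.67}]'

```text
time_s: 12.45
tool_pos: [0.3954, -0.1379, 0.1244]
eef_rot: [0.255, 3.131, 0.0]
wrist_force: [0.5, -0.2, -0.1]
gripper_width: 0.0427
grasp_force: 0.0
```

```bash
python3 -c "
from see import *
see('t7',(-.041,-.06),(-.131,-.445))
cv2.imwrite('pics/t7c.png',cv2.resize(cv2.imread('pics/t7.png')[190:320,190:450],(800,400)))"
```

```text
dish rail: [-0.0416 -0.0563 -0.0135] err 146 1304
pot rail: [-0.1302 -0.445   0.0359] err 359 591
tcp rail [-0.2017 -0.4372] world [ 0.3955 -0.1378  0.1244] rot [0.258 3.131 0.   ] F [ 0.1 -0.8 -0.1] t 12.5
```

View pics/t7c.png

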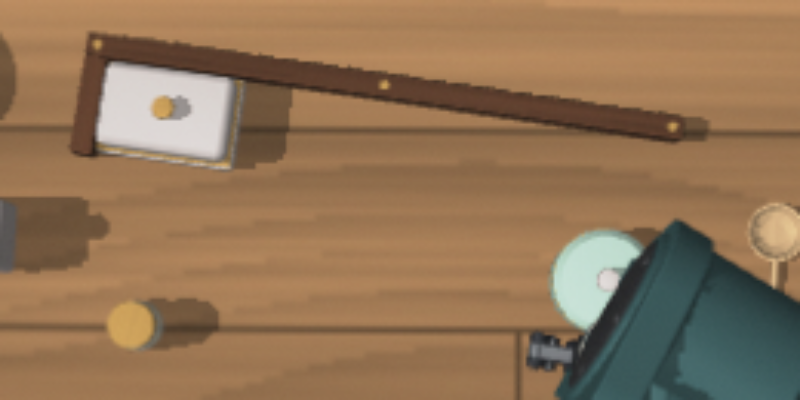

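The top view shows the dish seated in the corner at (165,110) and the pot untouched at (605,280). I'll descend behind the pot and push it to the bar.

Call:
play_rows --plan '[{"grip": 0.5, "tx": -6, "ty": -7.5, "tz": 0, "rx": 0, "ry": 0, "rz": 0.027}, {"grip": 0.5, "tx": -6, "ty": -7.5, "tz": -55, "rx": 0, "ry": 0, "rz": 0.027}, {"grip": 0.5, "tx": -6, "ty": -7.5, "tz": -100, "rx": 0, "ry": 0, "rz": 0.027}, {"grip": 0.5, "tx": -6, "ty": -7.5, "tz": -117, "rx": 0, "ry": 0, "rz": 0.027}, {"grip": 0.5, "tx": -6, "ty": -7.5, "tz": -117, "rx": 0, "ry": 0, "rz": 0.027}]'

```text
time_s: 13.12
tool_pos: [0.3889, -0.1446, 0.0066]
eef_rot: [-0.214, -3.132, -0.002]
wrist_force: [0.1, -0.7, 0.7]
gripper_width: 0.043
grasp_force: 0.0
```

```bash
python3 -c "
from see import *
see('t8')"
```

```text
tcp rail [-0.2065 -0.4452] world [ 0.3896 -0.145   0.0075] rot [-2.130e-01 -3.134e+00 -1.000e-03] F [ 0.9 -0.5 -0.3] t 13.175
```

Call:
play_rows --plan '[{"grip": 0.5, "tx": 12, "ty": -1.6, "tz": 0, "rx": 0, "ry": 0, "rz": 0}, {"grip": 0.5, "tx": 24, "ty": -3.3, "tz": 0, "rx": 0, "ry": 0, "rz": 0}, {"grip": 0.5, "tx": 36, "ty": -5, "tz": 0, "rx": 0, "ry": 0, "rz": 0}, {"grip": 0.5, "tx": 49, "ty": -6.7, "tz": 0, "rx": 0, "ry": 0, "rz": 0}, {"grip": 0.5, "tx": 62, "ty": -8.5, "tz": 0, "rx": 0, "ry": 0, "rz": 0}, {"grip": 0.5, "tx": 75, "ty": -10.3, "tz": 0, "rx": 0, "ry": 0, "rz": 0}, {"grip": 0.5, "tx": 88, "ty": -12, "tz": 0, "rx": 0, "ry": 0, "rz": 0}, {"grip": 0.5, "tx": 98, "ty": -13.4, "tz": 0, "rx": 0, "ry": 0, "rz": 0}]'

```text
time_s: 14.18
tool_pos: [0.4874, -0.1582, 0.0074]
eef_rot: [-0.21, -3.132, -0.0]
wrist_force: [-11.0, 1.9, 12.1]
gripper_width: 0.0426
grasp_force: 7.4
```

Call:
play_rows --plan '[{"grip": 0.5, "tx": 4, "ty": -0.5, "tz": 0, "rx": 0, "ry": 0, "rz": 0}, {"grip": 0.5, "tx": 8, "ty": -1.1, "tz": 0, "rx": 0, "ry": 0, "rz": 0}, {"grip": 0.5, "tx": 12, "ty": -1.6, "tz": 0, "rx": 0, "ry": 0, "rz": 0}, {"grip": 0.5, "tx": 12, "ty": -1.6, "tz": 0, "rx": 0, "ry": 0, "rz": 0}]'

```text
time_s: 14.68
tool_pos: [0.4995, -0.1599, 0.0075]
eef_rot: [-0.21, -3.133, -0.0]
wrist_force: [-7.0, 1.3, 9.2]
gripper_width: 0.0427
grasp_force: 5.7
```

Call:
play_rows --plan '[{"grip": 0.5, "tx": 1.5, "ty": -0.2, "tz": 0, "rx": 0, "ry": 0, "rz": 0}, {"grip": 0.5, "tx": 3, "ty": -0.4, "tz": 0, "rx": 0, "ry": 0, "rz": 0}, {"grip": 0.5, "tx": 3, "ty": -0.4, "tz": 0, "rx": 0, "ry": 0, "rz": 0}]'

```text
time_s: 15.05
tool_pos: [0.5022, -0.1602, 0.0075]
eef_rot: [-0.21, -3.133, -0.0]
wrist_force: [-9.2, 1.1, 10.7]
gripper_width: 0.0426
grasp_force: 6.5
```

Call:
play_rows --plan '[{"grip": 0.5, "tx": 1.5, "ty": -0.2, "tz": 0, "rx": 0, "ry": 0, "rz": 0}, {"grip": 0.5, "tx": 2.5, "ty": -0.3, "tz": 0, "rx": 0, "ry": 0, "rz": 0}, {"grip": 0.5, "tx": 2.5, "ty": -0.3, "tz": 0, "rx": 0, "ry": 0, "rz": 0}]'

```text
time_s: 15.42
tool_pos: [0.5046, -0.1605, 0.0075]
eef_rot: [-0.21, -3.133, -0.0]
wrist_force: [-7.7, 1.4, 11.1]
gripper_width: 0.0427
grasp_force: 6.5
```

Call:
play_rows --plan '[{"grip": 0.5, "tx": 1, "ty": -0.1, "tz": 0, "rx": 0, "ry": 0, "rz": 0}, {"grip": 0.5, "tx": 2, "ty": -0.3, "tz": 0, "rx": 0, "ry": 0, "rz": 0}, {"grip": 0.5, "tx": 2, "ty": -0.3, "tz": 0, "rx": 0, "ry": 0, "rz": 0}]'

```text
time_s: 15.8
tool_pos: [0.5066, -0.1608, 0.0075]
eef_rot: [-0.21, -3.132, -0.0]
wrist_force: [-9.3, 2.3, 10.3]
gripper_width: 0.043
grasp_force: 6.6
```

Call:
play_rows --plan '[{"grip": 0.5, "tx": 1, "ty": -0.1, "tz": 0, "rx": 0, "ry": 0, "rz": 0}, {"grip": 0.5, "tx": 2, "ty": -0.3, "tz": 0, "rx": 0, "ry": 0, "rz": 0}, {"grip": 0.5, "tx": 2, "ty": -0.3, "tz": 0, "rx": 0, "ry": 0, "rz": 0}]'

```text
time_s: 16.18
tool_pos: [0.5086, -0.1611, 0.0075]
eef_rot: [-0.21, -3.133, -0.0]
wrist_force: [-9.0, 1.9, 10.4]
gripper_width: 0.0427
grasp_force: 6.6
```

```bash
python3 -c "
from see import *
see('s9',None,None,'scene')
cv2.imwrite('pics/s9c.png',cv2.resize(cv2.imread('pics/s9.png')[190:300,180:450],(800,326)))"
```

```text
tcp rail [-0.0865 -0.4449] world [ 0.5086 -0.1611  0.0075] rot [-0.21  -3.132 -0.   ] F [-7.7  1.6 10.3] t 16.225
```

View pics/s9c.png

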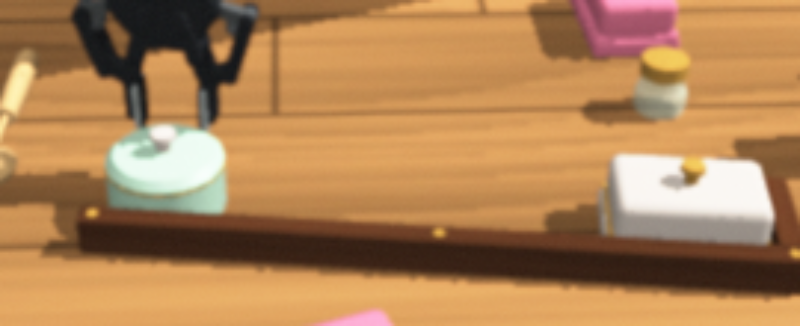

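The pot at (165,170) is about at the bar, but the force hasn't risen yet. I'll press a bit further.

Call:
play_rows --plan '[{"grip": 0.5, "tx": 1.5, "ty": -0.2, "tz": 0, "rx": 0, "ry": 0, "rz": 0}, {"grip": 0.5, "tx": 3, "ty": -0.4, "tz": 0, "rx": 0, "ry": 0, "rz": 0}, {"grip": 0.5, "tx": 3, "ty": -0.4, "tz": 0, "rx": 0, "ry": 0, "rz": 0}]'

```text
time_s: 16.6
tool_pos: [0.5095, -0.1611, 0.0073]
eef_rot: [-0.211, -3.129, -0.0]
wrist_force: [-19.6, 1.0, 19.9]
gripper_width: 0.0426
grasp_force: 12.5
```

Contact made. I'll retreat and go to the pot's far side.

Call:
play_rows --plan '[{"grip": 0.5, "tx": -15, "ty": 2, "tz": 0, "rx": 0, "ry": 0, "rz": 0}, {"grip": 0.5, "tx": -32, "ty": 4, "tz": 0, "rx": 0, "ry": 0, "rz": 0}, {"grip": 0.5, "tx": -32, "ty": 4, "tz": 55, "rx": 0, "ry": 0, "rz": 0}, {"grip": 0.6, "tx": -32, "ty": 4, "tz": 110, "rx": 0, "ry": 0, "rz": -0.18}, {"grip": 0.6, "tx": -20, "ty": -40, "tz": 115, "rx": 0, "ry": 0, "rz": -0.36}, {"grip": 0.6, "tx": 0, "ty": -85, "tz": 115, "rx": 0, "ry": 0, "rz": -0.54}, {"grip": 0.6, "tx": 28, "ty": -85, "tz": 115, "rx": 0, "ry": 0, "rz": -0.72}, {"grip": 0.6, "tx": 28, "ty": -85, "tz": 115, "rx": 0, "ry": 0, "rz": -0.9}]'

```text
time_s: 17.6
tool_pos: [0.5422, -0.2474, 0.1219]
eef_rot: [1.561, 2.726, 0.0]
wrist_force: [0.3, -1.0, 0.2]
gripper_width: 0.0343
grasp_force: 0.0
```

Call:
play_rows --plan '[{"grip": 0.6, "tx": 0, "ty": 0, "tz": 0, "rx": 0, "ry": 0, "rz": -0.18}, {"grip": 0.6, "tx": 0, "ty": 0, "tz": 0, "rx": 0, "ry": 0, "rz": -0.36}, {"grip": 0.6, "tx": 0, "ty": 0, "tz": 0, "rx": 0, "ry": 0, "rz": -0.54}, {"grip": 0.6, "tx": 0, "ty": 0, "tz": 0, "rx": 0, "ry": 0, "rz": -0.671}, {"grip": 0.6, "tx": 0, "ty": 0, "tz": 0, "rx": 0, "ry": 0, "rz": -0.671}]'

```text
time_s: 18.23
tool_pos: [0.5407, -0.2468, 0.1224]
eef_rot: [2.364, 2.069, 0.0]
wrist_force: [-0.0, -1.1, 0.8]
gripper_width: 0.0342
grasp_force: 0.0
```

```bash
python3 -c "
from see import *
see('t10',(-.041,-.06),(-.044,-.445))
see('s10',None,(-.044,-.445),'scene')"
```

```text
dish rail: [-0.0414 -0.0559 -0.0207] err 135 1316
pot rail: [-0.0442 -0.4444  0.0767] err 607 346
tcp rail [-0.043  -0.5255] world [ 0.5407 -0.2468  0.1224] rot [2.362 2.071 0.   ] F [-0.  -0.7 -0.6] t 18.275
pot rail: [-0.0632 -0.4472  0.0797] err 876 426
tcp rail [-0.0431 -0.5255] world [ 0.5406 -0.2468  0.1224] rot [2.362 2.071 0.   ] F [-0.9 -0.6 -0.1] t 18.325
```

Call:
play_rows --plan '[{"grip": 0.6, "tx": 0, "ty": 0, "tz": -55, "rx": 0, "ry": 0, "rz": -0.005}, {"grip": 0.6, "tx": 0, "ty": 0, "tz": -100, "rx": 0, "ry": 0, "rz": -0.005}, {"grip": 0.6, "tx": 0, "ty": 0, "tz": -115, "rx": 0, "ry": 0, "rz": -0.005}, {"grip": 0.6, "tx": 0, "ty": 0, "tz": -115, "rx": 0, "ry": 0, "rz": -0.005}, {"grip": 0.6, "tx": 1.6, "ty": 12, "tz": -115, "rx": 0, "ry": 0, "rz": -0.005}, {"grip": 0.6, "tx": 3.3, "ty": 24, "tz": -115, "rx": 0, "ry": 0, "rz": -0.005}, {"grip": 0.6, "tx": 4.4, "ty": 32, "tz": -115, "rx": 0, "ry": 0, "rz": -0.005}]'

```text
time_s: 19.2
tool_pos: [0.5451, -0.2138, 0.0082]
eef_rot: [2.369, 2.062, 0.001]
wrist_force: [-0.2, 0.5, -0.7]
gripper_width: 0.0342
grasp_force: 0.0
```

Call:
play_rows --plan '[{"grip": 0.6, "tx": 1.4, "ty": 10, "tz": 0, "rx": 0, "ry": 0, "rz": 0}, {"grip": 0.6, "tx": 2.8, "ty": 20, "tz": 0, "rx": 0, "ry": 0, "rz": 0}, {"grip": 0.6, "tx": 4.1, "ty": 30, "tz": 0, "rx": 0, "ry": 0, "rz": 0}, {"grip": 0.6, "tx": 5.5, "ty": 40, "tz": 0, "rx": 0, "ry": 0, "rz": 0}]'

```text
time_s: 19.7
tool_pos: [0.5486, -0.176, 0.0078]
eef_rot: [2.371, 2.059, -0.008]
wrist_force: [-13.0, -11.8, 8.6]
gripper_width: 0.0339
grasp_force: 9.4
```

```bash
python3 -c "
from see import *
see('s11',None,None,'scene')"
```

```text
tcp rail [-0.0449 -0.453 ] world [ 0.5487 -0.1747  0.0077] rot [ 2.371  2.061 -0.007] F [-11.2  -8.5   8.1] t 19.75
```

The fingers are wedging the pot into the bar slightly, with 13 N in x. I'll ease off 1.5 mm in x and keep pushing.

Call:
play_rows --plan '[{"grip": 0.6, "tx": -1.5, "ty": 0, "tz": 0, "rx": 0, "ry": 0, "rz": 0}, {"grip": 0.6, "tx": -0.1, "ty": 10, "tz": 0, "rx": 0, "ry": 0, "rz": 0}, {"grip": 0.6, "tx": 1.3, "ty": 20, "tz": 0, "rx": 0, "ry": 0, "rz": 0}, {"grip": 0.6, "tx": 2.6, "ty": 30, "tz": 0, "rx": 0, "ry": 0, "rz": 0}, {"grip": 0.6, "tx": 4, "ty": 40, "tz": 0, "rx": 0, "ry": 0, "rz": 0}, {"grip": 0.6, "tx": 5.4, "ty": 50, "tz": 0, "rx": 0, "ry": 0, "rz": 0}]'

```text
time_s: 20.5
tool_pos: [0.555, -0.1255, 0.0079]
eef_rot: [2.37, 2.06, -0.004]
wrist_force: [-5.4, -8.9, 6.7]
gripper_width: 0.034
grasp_force: 6.1
```

Call:
play_rows --plan '[{"grip": 0.6, "tx": 1.6, "ty": 12, "tz": 0, "rx": 0, "ry": 0, "rz": 0}, {"grip": 0.6, "tx": 3.2, "ty": 24, "tz": 0, "rx": 0, "ry": 0, "rz": 0}, {"grip": 0.6, "tx": 4.9, "ty": 36, "tz": 0, "rx": 0, "ry": 0, "rz": 0}, {"grip": 0.6, "tx": 6.5, "ty": 48, "tz": 0, "rx": 0, "ry": 0, "rz": 0}, {"grip": 0.6, "tx": 8.2, "ty": 60, "tz": 0, "rx": 0, "ry": 0, "rz": 0}, {"grip": 0.6, "tx": 9.8, "ty": 72, "tz": 0, "rx": 0, "ry": 0, "rz": 0}, {"grip": 0.6, "tx": 11.5, "ty": 84, "tz": 0, "rx": 0, "ry": 0, "rz": 0}, {"grip": 0.6, "tx": 13.1, "ty": 96, "tz": 0, "rx": 0, "ry": 0, "rz": 0}]'

```text
time_s: 21.5
tool_pos: [0.5683, -0.0293, 0.0078]
eef_rot: [2.37, 2.06, -0.003]
wrist_force: [-3.7, -8.4, 5.0]
gripper_width: 0.0341
grasp_force: 6.0
```

Call:
play_rows --plan '[{"grip": 0.6, "tx": 1.4, "ty": 11, "tz": 0, "rx": 0, "ry": 0, "rz": 0}, {"grip": 0.6, "tx": 2.9, "ty": 22, "tz": 0, "rx": 0, "ry": 0, "rz": 0}, {"grip": 0.6, "tx": 4.4, "ty": 33, "tz": 0, "rx": 0, "ry": 0, "rz": 0}, {"grip": 0.6, "tx": 5.9, "ty": 44, "tz": 0, "rx": 0, "ry": 0, "rz": 0}, {"grip": 0.6, "tx": 7.4, "ty": 55, "tz": 0, "rx": 0, "ry": 0, "rz": 0}, {"grip": 0.6, "tx": 8.9, "ty": 66, "tz": 0, "rx": 0, "ry": 0, "rz": 0}, {"grip": 0.6, "tx": 10, "ty": 75, "tz": 0, "rx": 0, "ry": 0, "rz": 0}, {"grip": 0.6, "tx": 11.2, "ty": 83, "tz": 0, "rx": 0, "ry": 0, "rz": 0}]'

```text
time_s: 22.5
tool_pos: [0.5796, 0.0539, 0.0078]
eef_rot: [2.37, 2.06, -0.002]
wrist_force: [-3.2, -8.4, 6.5]
gripper_width: 0.0342
grasp_force: 5.6
```

```bash
python3 -c "
from see import *
see('s12',None,None,'scene')"
```

```text
tcp rail [-0.0454 -0.2214] world [0.5797 0.0547 0.0078] rot [ 2.369e+00  2.061e+00 -2.000e-03] F [-3.  -4.4  6.1] t 22.55
```

Call:
play_rows --plan '[{"grip": 0.6, "tx": 0.7, "ty": 5, "tz": 0, "rx": 0, "ry": 0, "rz": 0}, {"grip": 0.6, "tx": 1.3, "ty": 9, "tz": 0, "rx": 0, "ry": 0, "rz": 0}, {"grip": 0.6, "tx": 1.7, "ty": 12, "tz": 0, "rx": 0, "ry": 0, "rz": 0}]'

```text
time_s: 22.92
tool_pos: [0.5812, 0.0656, 0.0078]
eef_rot: [2.37, 2.06, -0.002]
wrist_force: [-3.0, -7.8, 7.3]
gripper_width: 0.0341
grasp_force: 5.8
```

Call:
play_rows --plan '[{"grip": 0.6, "tx": 0.2, "ty": 1.5, "tz": 0, "rx": 0, "ry": 0, "rz": 0}, {"grip": 0.6, "tx": 0.4, "ty": 3, "tz": 0, "rx": 0, "ry": 0, "rz": 0}, {"grip": 0.6, "tx": 0.4, "ty": 3, "tz": 0, "rx": 0, "ry": 0, "rz": 0}]'

```text
time_s: 23.3
tool_pos: [0.5816, 0.0687, 0.0078]
eef_rot: [2.37, 2.06, -0.002]
wrist_force: [-2.9, -6.3, 6.3]
gripper_width: 0.0341
grasp_force: 5.3
```

Call:
play_rows --plan '[{"grip": 0.6, "tx": 0.2, "ty": 1.5, "tz": 0, "rx": 0, "ry": 0, "rz": 0}, {"grip": 0.6, "tx": 0.3, "ty": 2, "tz": 0, "rx": 0, "ry": 0, "rz": 0}, {"grip": 0.6, "tx": 0.3, "ty": 2, "tz": 0, "rx": 0, "ry": 0, "rz": 0}]'

```text
time_s: 23.68
tool_pos: [0.5819, 0.0706, 0.0078]
eef_rot: [2.37, 2.06, -0.002]
wrist_force: [-3.8, -7.0, 6.0]
gripper_width: 0.0343
grasp_force: 5.6
```

Call:
play_rows --plan '[{"grip": 0.6, "tx": 0.2, "ty": 1.5, "tz": 0, "rx": 0, "ry": 0, "rz": 0}, {"grip": 0.6, "tx": 0.3, "ty": 2.5, "tz": 0, "rx": 0, "ry": 0, "rz": 0}, {"grip": 0.6, "tx": 0.3, "ty": 2.5, "tz": 0, "rx": 0, "ry": 0, "rz": 0}]'

```text
time_s: 24.05
tool_pos: [0.5821, 0.0723, 0.0078]
eef_rot: [2.369, 2.059, -0.004]
wrist_force: [-3.5, -12.8, 7.4]
gripper_width: 0.0342
grasp_force: 7.6
```

Call:
play_rows --plan '[{"grip": 0.6, "tx": 0.2, "ty": 1, "tz": 0, "rx": 0, "ry": 0, "rz": 0}, {"grip": 0.6, "tx": 0.3, "ty": 2, "tz": 0, "rx": 0, "ry": 0, "rz": 0}, {"grip": 0.6, "tx": 0.3, "ty": 2, "tz": 0, "rx": 0, "ry": 0, "rz": 0}]'

```text
time_s: 24.42
tool_pos: [0.5823, 0.0727, 0.008]
eef_rot: [2.369, 2.056, -0.008]
wrist_force: [-6.6, -23.7, 11.3]
gripper_width: 0.0343
grasp_force: 12.6
```

The pot is pressed firmly against the dish. I'll back off, lift and move clear to check.

Call:
play_rows --plan '[{"grip": 0.6, "tx": -1, "ty": -8, "tz": 0, "rx": 0, "ry": 0, "rz": 0}, {"grip": 0.6, "tx": -3.5, "ty": -25, "tz": 0, "rx": 0, "ry": 0, "rz": 0}, {"grip": 0.6, "tx": -6, "ty": -45, "tz": 0, "rx": 0, "ry": 0, "rz": 0}, {"grip": 0.6, "tx": -6, "ty": -45, "tz": 60, "rx": 0, "ry": 0, "rz": 0}, {"grip": 0.6, "tx": -6, "ty": -70, "tz": 120, "rx": 0, "ry": 0, "rz": 0}, {"grip": 0.6, "tx": -40, "ty": -130, "tz": 140, "rx": 0, "ry": 0, "rz": 0}, {"grip": 0.6, "tx": -80, "ty": -190, "tz": 140, "rx": 0, "ry": 0, "rz": 0}, {"grip": 0.6, "tx": -110, "ty": -240, "tz": 140, "rx": 0, "ry": 0, "rz": 0}]'

```text
time_s: 25.42
tool_pos: [0.4796, -0.1531, 0.1476]
eef_rot: [2.37, 2.061, 0.001]
wrist_force: [0.8, -1.2, 0.4]
gripper_width: 0.0343
grasp_force: 0.0
```

```bash
python3 -c "
from see import *
see('t13',(-.041,-.06),(-.044,-.164))
a=cv2.resize(cv2.imread('pics/t13.png')[190:320,140:540],(800,260))
see('s13',None,None,'scene')
b=cv2.resize(cv2.imread('pics/s13.png')[180:310,60:500],(800,236))
cv2.imwrite('pics/f13.png',np.vstack([a,b]))"
```

```text
dish rail: [-0.0417 -0.065  -0.0277] err 447 1739
pot rail: [-0.0439 -0.1604  0.0813] err 402 544
tcp rail [-0.1187 -0.4463] world [ 0.4765 -0.1581  0.1476] rot [ 2.374  2.056 -0.003] F [ 2.3 -5.2  2.6] t 25.475
tcp rail [-0.1173 -0.4436] world [ 0.4782 -0.1556  0.1475] rot [ 2.376e+00  2.054e+00 -1.000e-03] F [0.4 0.2 0.6] t 25.525
```

View pics/f13.png

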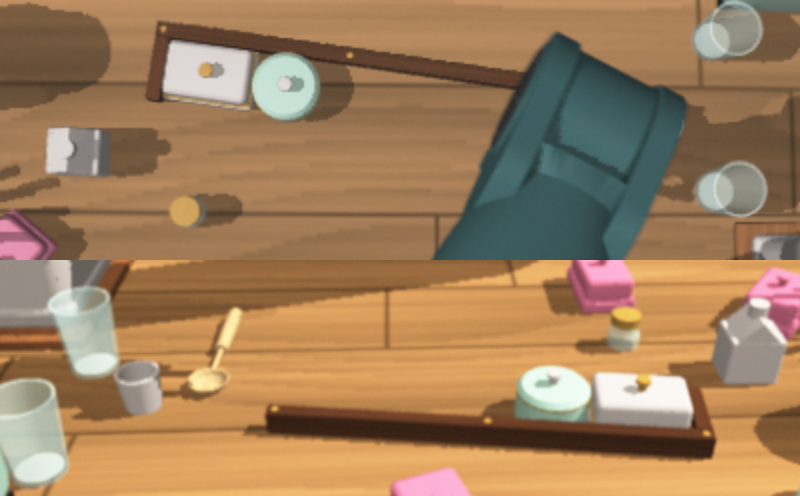

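Top: the dish sits in the corner at (207,72), with the pot touching its free end at (285,87). The scene view agrees, and the bystanders are in place. I'll do a final angle check with the pot excluded.

```bash
python3 - <<'E'
from see import *
import fit
old=fit.mask
def m2(im,kind,roi):
    h,s,v=cv2.split(cv2.cvtColor(im,cv2.COLOR_BGR2HSV)); m=old(im,kind,roi)
    if kind=='dish':
        g=cv2.dilate(((h>60)&(h<95)&(s>35)).astype(np.uint8),np.ones((3,3))); m=m&(1-g); n,l,st,_=cv2.connectedComponentsWithStats(m); m=(l==1+np.argmax(st[1:,4])).astype(np.uint8)
    return m
fit.mask=m2
for t,q in(('t4',(-.041,-.228)),('t7',(-.042,-.06)),('t13',(-.042,-.06))):
    im=cv2.imread(f'pics/{t}.png'); c,s=np.cos(RAIL[2]),np.sin(RAIL[2]); w=[RAIL[0]+c*q[0]-s*q[1],RAIL[1]+s*q[0]+c*q[1],RAIL[2]]
    u=w2p('top',[[w[0],w[1],.03]])[0].astype(int); roi=(u[0]-36,u[1]-36,u[0]+36,u[1]+36)
    p,e,_=fit.fit(im,'dish','top',roi,w); m=m2(im,'dish',roi); rc=cv2.minAreaRect(cv2.findNonZero(m)); print(t,inrail(RAIL,p).round(4),round(e),rc)
E
```

```text
t4 [-0.0419 -0.2279 -0.0024] 101 ((308.2600402832031, 236.18003845214844), (44.97199249267578, 29.698484420776367), 8.130102157592773)
t7 [-0.0405 -0.0552 -0.0044] 147 ((244.2699737548828, 227.10997009277344), (45.25483322143555, 29.557065963745117), 8.130102157592773)
t13 [-0.0417 -0.0588 -0.0029] 399 ((251.87416076660156, 228.3804473876953), (60.69231033325195, 29.994827270507812), 8.841814994812012)
```

```bash
python3 -c "
from bench import r
print(r.job_done())"
```

```text
the job is handed in; nothing more can be done
None
```

The job is handed in, with no verdict shown: images show the butter dish square in the rail corner and the sugar pot against both the back bar and the dish's free end; the other things look undisturbed.

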